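# Wind the soak timer and open the descaler

### The job

The kettle is due for descaling. First wind the clockwork soak timer right up, turning its key clockwise in several part turns until it comes against its stop; then open the descaler bottle in the steel holder: press its safety cap down, turn it anticlockwise while it is pressed until it is free, and lift it straight off. Finish still holding the cap in the gripper, upright and still, about 8 cm above where it sat and over the open bottle, without letting go, and leave the other things on the counter where they are.

Things in the scene. Friction and masses are not known exactly. Their poses are not given: they have to be found in the camera images.
- bottle: white round descaler bottle, 80 mm across, in a low steel holder (110 mm square base plate, four posts) screwed to the counter: neither can move or turn. Origin: centre of the base plate's underside on the counter, z up. Sloping shoulder from 90 mm up to the neck at 112 mm; neck top 150 mm up. Bottle and timer may each stand on either side of the robot
- cap_mid (a point): centre (half-way up) of the round, ribbed grey push-and-turn safety cap on the descaler bottle: 50 mm across, 30 mm high, flat top, about 30 g. Shut, its centre is 146 mm, its lower rim 131 mm, its top 161 mm above the counter, its x axis agrees with the bottle's, and it cannot be lifted or turned more than a few degrees
- mouth (a point): centre of the top of the descaler bottle's neck, 150 mm above the counter
- key_mid (a point): on the axis, half-way up the winding key's grip: an upright ribbed round black head 39 mm across, 32 mm high (52 to 84 mm above the counter, this point 68 mm up), on a round metal clockwork timer 76 mm across, 47 mm high, whose 88 mm suction foot is stuck fast to the counter. Can be gripped across at any angle
- key (a joint): turn of the winding key in rad: 0 unwound, 2.8 fully wound against its stop, growing clockwise seen from above. Starts between 0 and 0.6. Sprung, with a brake: needs 0.1 to 0.16 N m to turn and stays where it is left. More than one grasp's turn is needed
- mug_c (a point): white ceramic mug with a handle, 76 mm across, 85 mm high, standing between the task's things. Bystander, loose; point at its centre, half-way up
- oil_bottle_c (a point): green glass oil bottle with an ordinary narrow black cap, 62 mm across, 210 mm high, not in a holder; not the one to open. Bystander, loose; point at its centre, half-way up
- pepper_mill_c (a point): dark turned-wood pepper mill, 54 mm across, 150 mm high. Bystander, loose; point at its centre, half-way up
- tumbler_c (a point): drinking glass, 68 mm across, 100 mm high. Bystander, loose; point at its centre, half-way up
- bowl_c (a point): blue ceramic bowl, 120 mm across, 55 mm high. Bystander, loose; point at its centre, half-way up
- spoon_c (a point): wooden-handled steel spoon lying on the counter, 170 mm long, its handle towards the robot. Bystander, loose; point at its centre, half-way up
- cap: the same cap; origin at the centre of its lower rim, z up. A spring resists pressing: 4 N to start, about 8 N at 5 mm, bottoming at 7 mm. Pressed 4 mm or more (5 to 6 is comfortable) it turns anticlockwise seen from above; turned 45 to 130 degrees from shut (80 is comfortable) it is free and lifts straight off. Clockwise it is blocked
Mind the look-alikes: they are no part of the job. Leave any orange look-alike of the bottle alone. Of the things shaped like the cap, the grey one is meant.

How it is judged:
On the way, in this order (a step that is already met when the one before it is completed fails the run):
1. the timer is wound up to its stop (key past 2.6 rad) while the cap is still shut (value of joint key above 2.6 rad and angle between the x axis of cap_mid and the x axis of bottle, either way round below 0.2 rad and z of cap_mid in the frame of bottle below 0.15 m), for 0.2 s.
2. the cap, not yet turned, is pressed down by 3 mm or more (z of cap_mid in the frame of bottle below 0.143 m and angle between the x axis of cap_mid and the x axis of bottle, either way round below 0.3 rad), for 0.05 s.
3. the cap is turned by about 40 degrees or more while still down on the neck (angle between the x axis of cap_mid and the x axis of bottle, either way round above 0.65 rad and z of cap_mid in the frame of bottle below 0.15 m), for 0.05 s.
At the end, for the whole second after the job is handed in: the cap is gripped by the fingers, at rest (under 0.03 m/s), upright within 14 degrees, 4 to 16 cm above where it sat, within 4 cm of the bottle's axis, not touching the bottle; the key is still wound beyond 2.55 rad (z of cap_mid in the frame of bottle between 0.186 and 0.306 m and horizontal distance between cap_mid and mouth below 0.04 m and angle between cap_mid's own z axis and vertical below 0.25 rad and contact force between the fingers and cap above 1 N and contact force between bottle and cap below 0.05 N and linear speed of cap below 0.03 m/s and value of joint key above 2.55 rad); the arm keeps its last pose, push and grip.
It fails at once if a bystander is moved more than 3 cm (distance of any of mug_c, oil_bottle_c, pepper_mill_c, tumbler_c, bowl_c, spoon_c from where it was at the start of the episode above 0.03 m).
It also fails if it takes over 59 s, if anything falls off the work surface, if the arm or the gripper's body presses on something with over 40 N, if the wrist force passes 120 N, or if a joint passes its speed limit or range.

### The arm

A 7-joint arm with a two-finger parallel gripper is mounted at the origin on the work surface. World frame = base frame: x ahead of the robot, y to its left, z up, the work surface at z = 0. Lengths are in m, angles in rad, forces in N, time in s.
With the tool pointing down it reaches from about 0.4 to 0.85 m from the base axis. Payload 10.4 kg.
Tool frame: the origin (TCP) lies midway between the tips of the shut fingers; the grasp point (between the pads) lies 19 mm behind it; z points along the fingers, x is the direction in which the jaws open and shut, and the axes are right-handed (so a half turn about z gives the same grasp; the last joint's range is limited). The gripper opens to 85 mm and grips with 20 to 120 N. Pads are 22 mm wide; open, the fingers measure 114 mm over their backs; the gripper's body (76 mm by 85 mm) begins 54 mm behind the grasp point. The pads swing forward as they close: fully open they stand 13 mm farther back than shut.
Start: joints at [1.32, 0.332, -0.065, 1.46, 0.022, 1.35, -0.088], TCP at [0.141, -0.609, 0.231] pointing down, gripper open.
Joint ranges: [-2.6, 2.6], [-0.5, 2.12], [-1.47, 1.34], [0.16, 2.42], [-1.27, 4.41], [0.06, 2.06], [-2.6, 2.6]. Speed limits (rad/s): [2.22, 2.22, 2.79, 2.79, 3.14, 3.14, 3.14].

### API

Orientations are given as [roll, pitch, yaw] about the fixed x, y, z axes, in that order (R = Rz(yaw) Ry(pitch) Rx(roll)).
In Python, from plant import env gives the robot as it stands.
- The arm moves only by the tool move_arm, never from a script. Its argument "commands" is one flat list of numbers, 5 for each row, row after row: the shift along the tool's x, y, z in cm, then the turn about the tool's z in degrees, then the finger opening in cm, from 0 to 8.54. In form: [x, y, z, yaw, fingers, x, y, z, yaw, fingers, ...]. A call has 1 to 8 rows; each row is the pose to reach, as a shift and turn from the pose commanded when the call began, along the tool's axes at that moment; what a row does not reach only later rows make up. A row lasts 1/10 s, in which the tool goes at most 50 mm and 8.59 degrees, less where a joint would pass 70% of its speed; a pose out of reach is approached as far as the arm can. A call with a gripper value outside its range is refused whole. The fingers move at their own pace and stop on an object; "force" is the grip in N (left out, the last holds). Time passes only in rows, so rows that repeat a pose let the fingers close. It gives the time, the measured TCP pose, the force and the opening at its end, in the units of the state.
- env.read_state(): the state, without advancing time (a new reading comes with each control period).
- env.read_camera(name): name is "side" or "top" or "wrist"; returns (picture, depth): 420x560x3 uint8, red, green, blue; 420x560 float32, m along the optical axis (not along the pixel's ray), 0 where there is no reading.
- env.camera_info(name): a dict with "vertical_fov" (degrees; the focal length in pixels is half the picture's height over the tangent of half this angle, whatever the lens; pixels are square), "cx", "cy" (the principal point, pixels), "k1" (the pictures are not rectified: a ray, as slopes to the right and down, at radius r is drawn at 1 + k1 r^2 times it, then the intrinsics apply), "R" (3x3) and "t" (3): a world point X has camera coordinates R X + t. Camera axes: x right, y down, z forward; pixel columns grow to the right and rows downward; lengths in m; the calibration is good to about 2 mm. A picture is of the moment at which its call begins: read the wrist's pose just before it. camera_info takes no time and is no camera call; for the wrist camera it gives the pose at the moment of the call.
- env.hand_in(): hands the job in, once; it reports no verdict.
The state is a dict: "t": time; "qpos": joint angles; "joint_vel": joint speeds; "tau": joint torques, N m; "eef_pos": TCP position; "tcp_rot": TCP orientation; "contact_force": force on the tool from outside, world axes, zero at the start; "wrist_torque": the same for the moment, N m; "finger_gap": opening from 0.0 (shut) to 1.0 (fully open).
Only numpy, scipy, OpenCV 4.12 (cv2) and the standard library are available. Lean on these libraries where they do the work, as an engineer would, in place of code of your own. Each camera call takes 0.05 s, during which the arm holds its last target.

## Working session

There is one attempt and no reset: what is moved stays moved. The work goes in short steps, Python scripts to look and compute and a tool call to move; the robot and the scene stay as the last step left them, time stands still between calls to the robot, and variables do not carry over. Pictures are saved under pics/ and viewed, and the job is handed in when it is done.

Besides the shell and the picture viewer there is one more tool, called as name(argument=value, ...), one argument or row to a line, values as JSON. move_arm: Moves the arm, as the interface text tells. Its arguments: {"type":"object","properties":{"commands":{"type":"array"},"force":{"type":"number"}},"required":["commands"]}

```bash
ls; mkdir -p pics; cat > h.py <<'E'
import numpy as np, cv2
from plant import env
def save(n,im): cv2.imwrite('pics/'+n+'.png',im[:,:,::-1])
def ray(ci,u,v):
    f=210/np.tan(np.radians(ci['vertical_fov'])/2)
    a=np.array([(u-ci['cx'])/f,(v-ci['cy'])/f]); s=a.copy()
    for _ in range(30): s=a/(1+ci['k1']*(s@s))
    R=np.array(ci['R']);t=np.array(ci['t'])
    return -R.T@t, R.T@np.array([s[0],s[1],1.])
def onplane(ci,u,v,z):
    o,d=ray(ci,u,v); return o+d*(z-o[2])/d[2]
def proj(ci,X):
    f=210/np.tan(np.radians(ci['vertical_fov'])/2)
    c=np.array(ci['R'])@np.array(X)+np.array(ci['t']); s=c[:2]/c[2]; s=s*(1+ci['k1']*(s@s)); return s*f+[ci['cx'],ci['cy']]
def pt(ci,u,v,d):
    o,r=ray(ci,u,v); return o+r*d
E
python3 - <<'E'
from h import *
s=env.read_state();print(s)
import pickle
for n in ['side','top']:
    ci=env.camera_info(n);im,d=env.read_camera(n);save(n+'0',im);pickle.dump((ci,im,d),open(n+'0.pkl','wb'));print(n,ci)
E
```

```text
pics
{'t': 0.0, 'qpos': array([ 1.32041393,  0.33288555, -0.06467531,  1.46094839,  0.02160733,
        1.34988417, -0.08848742]), 'joint_vel': array([-0.00061992,  0.00108459, -0.00032327, -0.00131709,  0.00112619,
        0.00016388, -0.00088709]), 'tau': array([ 6.26813835e-04, -6.25439930e+01,  4.94146929e-02, -3.91615677e+01,
        1.61755364e-02,  9.69998713e-03,  3.10301493e-05]), 'eef_pos': array([ 0.14102991, -0.60849728,  0.23050395]), 'tcp_rot': array([ 3.14151170e+00,  1.42762563e-03, -1.34300200e+00]), 'contact_force': array([ 0.07500578, -0.17992888, -0.03800369]), 'wrist_torque': array([-0.02506269, -0.01475677,  0.01513115]), 'finger_gap': 0.9970209654793991}
side {'vertical_fov': 45.774319044265035, 'cx': 276.20657470808885, 'cy': 208.83061650315403, 'k1': -0.14106157025997115, 'R': array([[-0.83576237, -0.54879526,  0.01802837],
       [-0.43740606,  0.64556141, -0.62604026],
       [ 0.3319295 , -0.53110661, -0.7795823 ]]), 't': array([0.51458304, 0.2412642 , 1.16577449])}
top {'vertical_fov': 42.742501627231434, 'cx': 279.45885573899557, 'cy': 212.26787538502447, 'k1': -0.17983750788550154, 'R': array([[-0.01222447, -0.99985966, -0.01145498],
       [-0.99860488,  0.01279605, -0.05123034],
       [ 0.05136973,  0.01081273, -0.99862117]]), 't': array([0.12491368, 0.53584497, 1.5969051 ])}
```

View pics/top0.png

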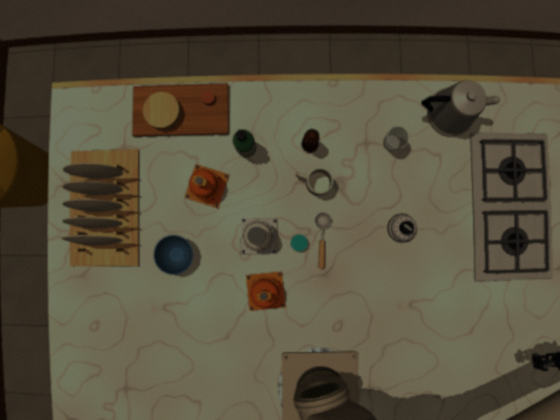

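View pics/side0.png

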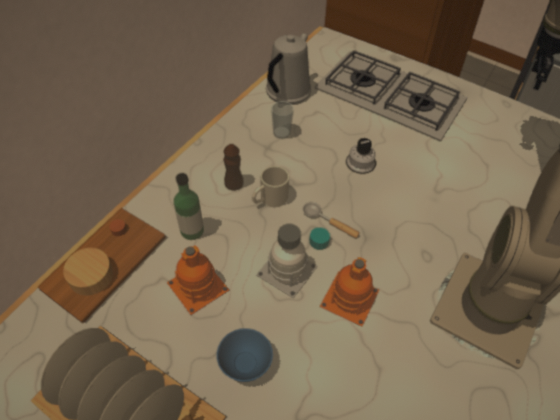

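Candidates in the top view are the white bottle with the grey cap (258,237), orange look-alikes at (206,185) and (265,292), and a loose teal cap-like disc at (300,243). The white bottle with the grey cap in the steel holder fits the description. The timer, with its black key, is at (403,228). I'll confirm both in enlarged crops and measure them.

```bash
python3 - <<'E'
from h import *
import pickle
ci,im,d=pickle.load(open('top0.pkl','rb'))
def crop(im,x,y,r): 
    c=im[y-r:y+r,x-r:x+r]; c=(255*(c/255.)**.6).astype(np.uint8); return cv2.resize(c,(400,400),interpolation=cv2.INTER_CUBIC)
save('crop0',np.hstack([crop(im,262,240,40),crop(im,403,228,25)]))
for n in ['top','side']:
    ci,im,d=pickle.load(open(n+'0.pkl','rb'))
    f=210/np.tan(np.radians(ci['vertical_fov'])/2);R=np.array(ci['R']);t=np.array(ci['t'])
    # all points
    v,u=np.mgrid[0:420,0:560]; 
    a=np.stack([(u-ci['cx'])/f,(v-ci['cy'])/f],-1); s=a.copy()
    for _ in range(30): s=a/(1+ci['k1']*(s**2).sum(-1,keepdims=True))
    P=(np.concatenate([s,np.ones(s.shape[:2]+(1,))],-1)*d[...,None]-t)@R
    np.save(n+'P.npy',P)
    def comp(zlo,zhi,box):
        m=(d>0)&(P[...,2]>zlo)&(P[...,2]<zhi)&(P[...,0]>box[0])&(P[...,0]<box[1])&(P[...,1]>box[2])&(P[...,1]<box[3])
        k,l,st,c=cv2.connectedComponentsWithStats(m.astype(np.uint8))
        for i in range(1,k):
            if st[i,4]>8:
                q=P[l==i]; print(n,zlo,st[i],np.round(c[i],1),'mean',q.mean(0).round(4),'rng',q.min(0).round(3),q.max(0).round(3))
    comp(.03,.30,(.25,.95,-.5,.5))
    print('upper'); comp(.145,.30,(.25,.95,-.5,.5)); 
    comp(.07,.1,(.25,.95,-.5,-.2))
E
```

```text
top 0.03 [ 421   80   75   54 2352] [457.5 105.6] mean [ 0.8283 -0.3945  0.1472] rng [ 0.772 -0.499  0.03 ] [ 0.907 -0.294  0.216]
top 0.03 [201  90  14  14 146] [207.8  96.8] mean [0.8895 0.331  0.0384] rng [0.869 0.312 0.03 ] [0.913 0.351 0.048]
top 0.03 [151  92  29  38 895] [164.1 110.3] mean [0.8465 0.4607 0.0575] rng [0.794 0.418 0.03 ] [0.906 0.5   0.069]
top 0.03 [384 125  26  25 337] [397.4 137. ] mean [ 0.7515 -0.232   0.0742] rng [ 0.714 -0.261  0.03 ] [ 0.781 -0.194  0.109]
top 0.03 [232 129  24  27 502] [243.8 142. ] mean [0.7284 0.214  0.1413] rng [0.706 0.187 0.03 ] [0.768 0.248 0.218]
top 0.03 [302 129  18  23 307] [310.8 139.4] mean [0.7388 0.0252 0.1115] rng [ 0.719 -0.     0.03 ] [0.765 0.048 0.154]
top 0.03 [188 168  33  33 799] [203.7 184.1] mean [0.6165 0.3334 0.1001] rng [0.576 0.294 0.03 ] [0.668 0.387 0.165]
top 0.03 [295 168  38  28 270] [316.4 179.6] mean [0.6285 0.0091 0.0701] rng [ 0.586 -0.036  0.031] [0.661 0.07  0.095]
top 0.03 [391 215  26  25 495] [403.6 227.5] mean [ 0.4857 -0.2467  0.0567] rng [ 0.452 -0.288  0.03 ] [ 0.523 -0.214  0.093]
top 0.03 
[... 3947 characters left out ...]
.3] mean [0.6192 0.3401 0.1531] rng [0.605 0.317 0.145] [0.637 0.359 0.162]
side 0.145 [351 257  15  18 197] [358.3 265.1] mean [0.3003 0.1653 0.1538] rng [0.285 0.142 0.146] [0.317 0.183 0.163]
side 0.07 [270  69  39  20 316] [289.1  80.7] mean [ 0.8126 -0.3718  0.0853] rng [ 0.775 -0.445  0.07 ] [ 0.867 -0.311  0.1  ]
side 0.07 [271 101  23  19 174] [281.4 107.6] mean [ 0.7599 -0.2453  0.0861] rng [ 0.723 -0.264  0.07 ] [ 0.782 -0.2    0.1  ]
side 0.07 [279 112  15  12  81] [286.8 118.2] mean [ 0.7211 -0.2141  0.0854] rng [ 0.712 -0.241  0.07 ] [ 0.739 -0.2    0.099]
side 0.07 [357 138  15  14 163] [364. 144.] mean [ 0.4842 -0.2481  0.0833] rng [ 0.465 -0.275  0.072] [ 0.505 -0.231  0.091]
```

View pics/crop0.png

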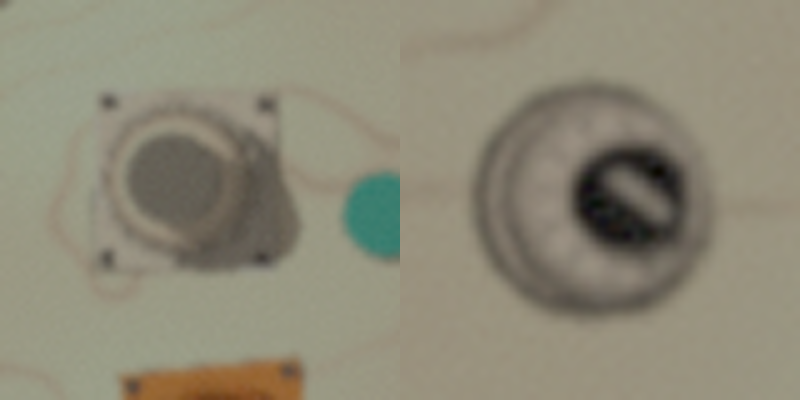

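The crop confirms the grey round cap on the white bottle in its steel holder, at about (0.467, 0.181). The teal disc is loose on the counter. The black key is at about (0.485, -0.251). Next I'll move above the timer.

move_arm(
  commands=[-3, -4.2, 0, -8, 8.5, -6, -8.4, 0, -16, 8.5, -9, -12.6, 0, -24, 8.5, -12, -16.8, 0, -32, 8.5, -15, -21, 0, -40, 8.5, -18, -25.2, 0, -48, 8.5, -21, -29.4, 0, -56, 8.5, -22.5, -34, 0, -64, 8.5],
  force=60,
)

```text
t: 0.9
eef_pos: [0.4144, -0.316, 0.2315]
tcp_rot: [3.141, 0.0, -0.22]
contact_force: [0.7, -1.7, -0.3]
finger_gap: 0.993
```

```bash
cat >> h.py <<'E'
from scipy.spatial.transform import Rotation as Ro
def goto(p,yaw=None):
    "print shift in tool axes (cm), turn deg, to reach p"
    s=env.read_state(); R=Ro.from_euler('xyz',s['tcp_rot']).as_matrix()
    print('t',round(s['t'],2),'pos',s['eef_pos'].round(4),'rpy',s['tcp_rot'].round(4),'q',s['qpos'].round(3),'F',s['contact_force'].round(1),'T',s['wrist_torque'].round(2),'gap',round(s['finger_gap'],3))
    print('shift cm',(R.T@(np.array(p)-s['eef_pos'])*100).round(2), 'turn', None if yaw is None else np.degrees((s['tcp_rot'][2]-yaw+np.pi)%(2*np.pi)-np.pi).round(1))
E
python3 -c "
from h import *
goto([.4853,-.251,.19],.323)"
```

```text
t 0.9 pos [ 0.4144 -0.316   0.2315] rpy [ 3.1409e+00  3.0000e-04 -2.2030e-01] q [ 0.976  0.133 -0.447  1.713  0.06   1.309  0.296] F [ 0.7 -1.7 -0.3] T [-0.07 -0.09  0.02] gap 0.993
shift cm [ 5.5  -7.89  4.14] turn -31.1
```

move_arm(
  commands=[1.5, -2, 0.8, -8, 8.5, 3, -4, 1.6, -16, 8.5, 4.5, -6, 2.4, -24, 8.5, 5.5, -7.9, 3.2, -31, 8.5, 5.5, -7.9, 4.1, -31, 8.5, 5.5, -7.9, 4.1, -31, 8.5],
)

```text
t: 1.5
eef_pos: [0.4844, -0.2532, 0.1888]
tcp_rot: [-3.14, 0.002, 0.314]
contact_force: [0.6, -0.3, -0.7]
finger_gap: 0.993
```

```bash
python3 - <<'E'
from h import *
goto([.4853,-.251,.053],.323)
ci=env.camera_info('wrist');im,d=env.read_camera('wrist')
print(ci['t'],proj(ci,[.4853,-.251,.084]))
c=(255*(im/255.)**.6).astype(np.uint8).copy();u=tuple(int(x) for x in proj(ci,[.4853,-.251,.084]));cv2.circle(c,u,3,(255,0,0),-1)
save('w1',c)
import pickle;pickle.dump((ci,im,d),open('w1.pkl','wb'))
E
```

```text
t 1.5 pos [ 0.4844 -0.2532  0.1888] rpy [-3.1397e+00  1.9000e-03  3.1400e-01] q [ 0.881  0.237 -0.553  1.702  0.13   1.242  0.612] F [ 0.6 -0.3 -0.7] T [-0.05  0.04 -0.02] gap 0.993
shift cm [ 0.18 -0.15 13.58] turn -0.5
[-0.38140299 -0.39797878  0.22109881] [287.65742578 209.60555926]
```

View pics/w1.png

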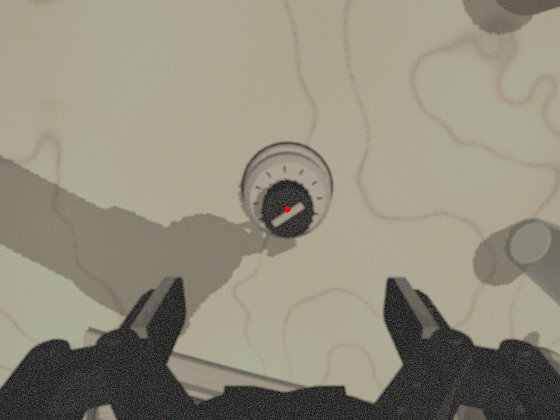

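The wrist view shows the key head centred at (287,209), exactly where the estimate projects. Now descending.

move_arm(
  commands=[0, 0, 3, 0, 8.5, 0, 0, 6, 0, 8.5, 0, 0, 9, 0, 8.5, 0, 0, 9, 0, 8.5, 0, 0, 9, 0, 8.5],
)

```text
t: 2.05
eef_pos: [0.485, -0.2543, 0.1012]
tcp_rot: [3.141, 0.0, 0.313]
contact_force: [-0.2, -0.7, 1.0]
finger_gap: 0.994
```

```bash
python3 -c "
from h import *
goto([.4853,-.251,.053],.323)"
```

```text
t 2.05 pos [ 0.485  -0.2543  0.1012] rpy [3.1414e+00 1.0000e-04 3.1310e-01] q [ 0.862  0.326 -0.539  1.796  0.189  1.071  0.569] F [-0.2 -0.7  1. ] T [-0.01 -0.05 -0.07] gap 0.994
shift cm [ 0.13 -0.31  4.82] turn -0.6
```

move_arm(
  commands=[0.1, -0.3, 2.5, 0, 8.5, 0.1, -0.3, 4.6, 0, 8.5, 0.1, -0.3, 4.6, 0, 8.5, 0.1, -0.3, 4.6, 0, 3.5, 0.1, -0.3, 4.6, 0, 3, 0.1, -0.3, 4.6, 0, 3, 0.1, -0.3, 4.6, 0, 3, 0.1, -0.3, 4.6, 0, 3],
)

```text
t: 2.85
eef_pos: [0.486, -0.2508, 0.0559]
tcp_rot: [3.14, -0.001, 0.315]
contact_force: [-2.7, 0.2, 8.9]
finger_gap: 0.438
```

```bash
python3 - <<'E'
from h import *
goto([.4853,-.251,.053],.323)
im,d=env.read_camera('wrist');save('w2',(255*(im/255.)**.6).astype(np.uint8))
E
```

```text
t 2.85 pos [ 0.486  -0.2508  0.0559] rpy [ 3.1398e+00 -1.0000e-03  3.1480e-01] q [ 0.842  0.382 -0.527  1.835  0.228  0.983  0.534] F [-2.7  0.2  8.9] T [ 0.05  0.53 -0.05] gap 0.438
shift cm [-0.07 -0.    0.29] turn -0.5
```

View pics/w2.png

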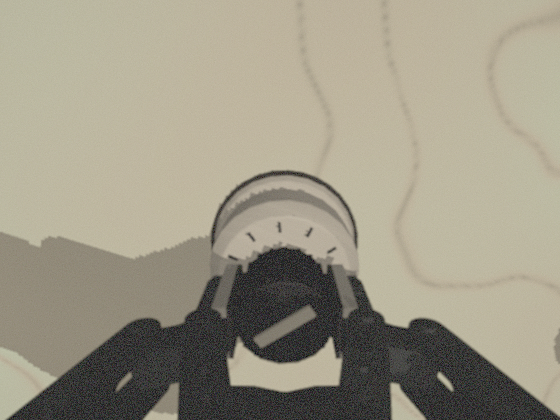

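The key is gripped between the pads, with its white mark at about (285,327). Turning clockwise now.

move_arm(
  commands=[0, 0, 0, 8, 3, 0, 0, 0, 16, 3, 0, 0, 0, 24, 3, 0, 0, 0, 32, 3, 0, 0, 0, 40, 3, 0, 0, 0, 48, 3, 0, 0, 0, 56, 3, 0, 0, 0, 64, 3],
)

```text
t: 3.7
eef_pos: [0.4896, -0.2517, 0.0561]
tcp_rot: [-3.137, -0.009, -0.807]
contact_force: [18.5, -7.9, -12.3]
finger_gap: 0.441
```

```bash
python3 - <<'E'
from h import *
goto([.4853,-.251,.053],.323)
im,d=env.read_camera('wrist');save('w3',(255*(im/255.)**.6).astype(np.uint8))
E
```

```text
t 3.7 pos [ 0.4896 -0.2517  0.0561] rpy [-3.1371 -0.0091 -0.8068] q [ 0.684  0.354 -0.339  1.841  0.141  0.96  -0.523] F [ 18.5  -7.9 -12.3] T [-1.57 -3.82  0.21] gap 0.441
shift cm [-0.35  0.27  0.31] turn -64.7
```

View pics/w3.png

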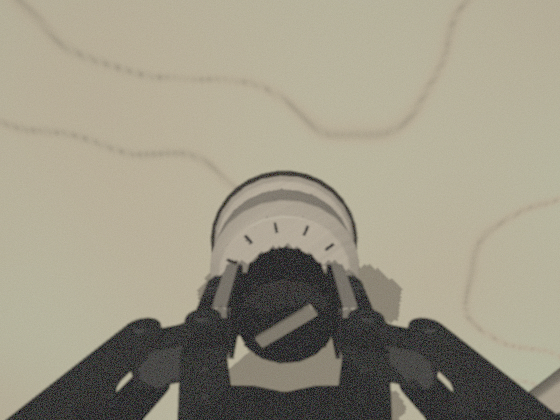

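The key followed the full 64° without slipping. The side force fits an axis about 3.5 mm off along tool y, so I'll release, re-centre and swing back.

move_arm(
  commands=[0, 0, 0, 64, 8.5, 0, 0, 0, 64, 8.5, 0, 0, 0, 64, 8.5],
)

```text
t: 4.05
eef_pos: [0.4856, -0.2504, 0.055]
tcp_rot: [-3.141, -0.001, -1.258]
contact_force: [-0.1, -0.7, -0.3]
finger_gap: 0.926
```

```bash
python3 - <<'E'
from h import *
goto([.487,-.254,.055],.323)
E
```

```text
t 4.05 pos [ 0.4856 -0.2504  0.055 ] rpy [-3.1409e+00 -6.0000e-04 -1.2581e+00] q [ 0.622  0.346 -0.267  1.848  0.109  0.961 -0.95 ] F [-0.1 -0.7 -0.3] T [ 0.01 -0.03 -0.01] gap 0.926
shift cm [ 0.38 -0.02 -0.  ] turn -90.6
```

move_arm(
  commands=[0.2, 0, 0, -8, 8.5, 0.4, 0, 0, -16, 8.5, 0.4, 0, 0, -24, 8.5, 0.4, 0, 0, -32, 8.5, 0.4, 0, 0, -40, 8.5, 0.4, 0, 0, -48, 8.5, 0.4, 0, 0, -56, 8.5, 0.4, 0, 0, -64, 8.5],
)

```text
t: 4.85
eef_pos: [0.4868, -0.2543, 0.055]
tcp_rot: [3.141, -0.001, -0.129]
contact_force: [0.5, 0.0, 0.1]
finger_gap: 0.992
```

move_arm(
  commands=[0, 0, 0, -8, 8.5, 0, 0, 0, -16, 8.5, 0, 0, 0, -24, 8.5, 0, 0, 0, -32, 8.5, 0, 0, 0, -32, 8.5, 0, 0, 0, -32, 8.5],
)

```text
t: 5.45
eef_pos: [0.4866, -0.2543, 0.0547]
tcp_rot: [3.141, -0.0, 0.419]
contact_force: [0.4, -0.6, 0.2]
finger_gap: 0.995
```

```bash
python3 - <<'E'
from h import *
goto([.487,-.254,.055],.45)
ci=env.camera_info('wrist');im,d=env.read_camera('wrist');c=(255*(im/255.)**.6).astype(np.uint8)
for p in ([.4853,-.251,.084],[.487,-.254,.084]):
    u=tuple(int(x) for x in proj(ci,p));print(u)
save('w4',c)
E
```

```text
t 5.45 pos [ 0.4866 -0.2543  0.0547] rpy [ 3.1412e+00 -3.0000e-04  4.1920e-01] q [ 0.859  0.392 -0.542  1.828  0.239  0.986  0.637] F [ 0.4 -0.6  0.2] T [0.02 0.07 0.01] gap 0.995
shift cm [ 0.04 -0.01 -0.03] turn -1.8
(286, 311)
(287, 319)
```

View pics/w4.png

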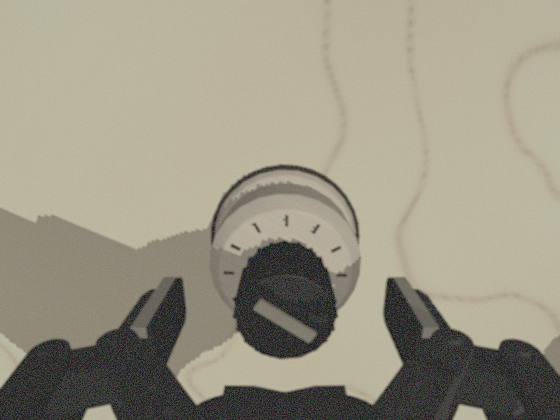

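The mark now sits at (285,321), turned about 60°, and the key head is centred. I'll regrip and take a second part turn.

move_arm(
  commands=[0, 0, 0, 0, 3, 0, 0, 0, 0, 3, 0, 0, 0, 0, 3, 0, 0, 0, 0, 3, 0, 0, 0, 0, 3],
)

```text
t: 6.0
eef_pos: [0.4868, -0.254, 0.0547]
tcp_rot: [3.141, -0.0, 0.423]
contact_force: [-0.6, 0.7, 3.9]
finger_gap: 0.439
```

move_arm(
  commands=[0, 0, 0, 8, 3, 0, 0, 0, 16, 3, 0, 0, 0, 24, 3, 0, 0, 0, 32, 3, 0, 0, 0, 40, 3, 0, 0, 0, 48, 3, 0, 0, 0, 56, 3, 0, 0, 0, 56, 3],
)

```text
t: 6.8
eef_pos: [0.4874, -0.254, 0.0547]
tcp_rot: [-3.141, -0.002, -0.556]
contact_force: [3.2, 1.1, 1.2]
finger_gap: 0.441
```

```bash
python3 - <<'E'
from h import *
goto([.487,-.254,.055],.45)
im,d=env.read_camera('wrist');save('w5',(255*(im/255.)**.6).astype(np.uint8))
E
```

```text
t 6.8 pos [ 0.4874 -0.254   0.0547] rpy [-3.1412e+00 -1.6000e-03 -5.5570e-01] q [ 0.719  0.364 -0.376  1.835  0.159  0.97  -0.28 ] F [3.2 1.1 1.2] T [ 0.16 -0.65 -0.06] gap 0.441
shift cm [-0.03  0.02 -0.03] turn -57.6
```

View pics/w5.png

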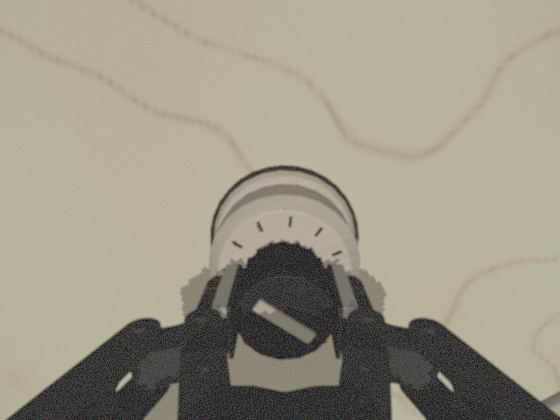

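move_arm(
  commands=[0, 0, 0, 4, 3, 0, 0, 0, 8, 3, 0, 0, 0, 12, 3, 0, 0, 0, 16, 3, 0, 0, 0, 16, 3],
)

```text
t: 7.35
eef_pos: [0.4864, -0.2551, 0.0547]
tcp_rot: [3.14, -0.001, -0.83]
contact_force: [-0.5, -3.0, 5.8]
finger_gap: 0.441
```

```bash
python3 -c "
from h import *
goto([.487,-.254,.055],.45)"
```

```text
t 7.35 pos [ 0.4864 -0.2551  0.0547] rpy [ 3.1404e+00 -1.3000e-03 -8.3000e-01] q [ 0.682  0.358 -0.33   1.838  0.141  0.968 -0.539] F [-0.5 -3.   5.8] T [-0.62  0.21  0.78] gap 0.441
shift cm [-0.04 -0.12 -0.03] turn -73.3
```

move_arm(
  commands=[0, 0, 0, 3, 3, 0, 0, 0, 6, 3, 0, 0, 0, 6, 3, 0, 0, 0, 6, 3],
)

```text
t: 7.75
eef_pos: [0.4869, -0.2546, 0.0546]
tcp_rot: [-3.141, -0.001, -0.934]
contact_force: [2.1, -2.3, 3.2]
finger_gap: 0.439
```

```bash
python3 - <<'E'
from h import *
goto([.487,-.254,.055],.45)
im,d=env.read_camera('wrist');save('w6',(255*(im/255.)**.6).astype(np.uint8))
E
```

```text
t 7.75 pos [ 0.4869 -0.2546  0.0546] rpy [-3.1414e+00 -1.3000e-03 -9.3380e-01] q [ 0.668  0.357 -0.314  1.838  0.132  0.966 -0.637] F [ 2.1 -2.3  3.2] T [-0.64 -0.47  0.71] gap 0.439
shift cm [-0.04 -0.05 -0.04] turn -79.3
```

View pics/w6.png

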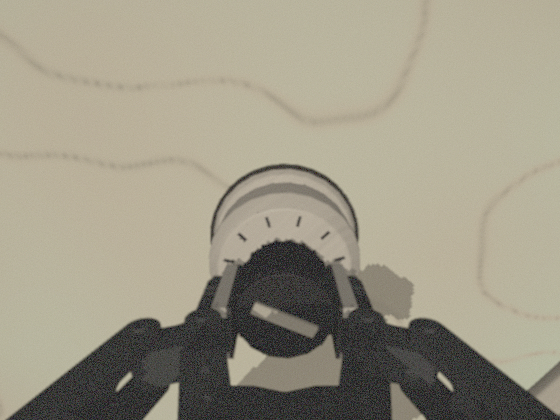

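The mark slipped back about 8° in the tool frame and the torque sits at 0.7 N m, far above the 0.16 N m brake, so the key looks to be against its stop. A third regrip and part turn will confirm.

move_arm(
  commands=[0, 0, 0, 0, 8.5, 0, 0, 0, 0, 8.5, 0, 0, 0, -8, 8.5, 0, 0, 0, -16, 8.5, 0, 0, 0, -24, 8.5, 0, 0, 0, -32, 8.5, 0, 0, 0, -40, 8.5, 0, 0, 0, -40, 8.5],
)

```text
t: 8.6
eef_pos: [0.4858, -0.2538, 0.0538]
tcp_rot: [-3.141, 0.001, -0.237]
contact_force: [0.1, 0.0, -0.3]
finger_gap: 1.0
```

move_arm(
  commands=[0, 0, 0, 0, 3, 0, 0, 0, 0, 3, 0, 0, 0, 0, 3, 0, 0, 0, 0, 3, 0, 0, 0, 0, 3],
)

```text
t: 9.1
eef_pos: [0.4871, -0.2542, 0.0548]
tcp_rot: [3.141, -0.001, -0.24]
contact_force: [1.9, -0.7, 2.9]
finger_gap: 0.441
```

```bash
python3 - <<'E'
from h import *
goto([.487,-.254,.055],.45)
im,d=env.read_camera('wrist');save('w7',(255*(im/255.)**.6).astype(np.uint8))
E
```

```text
t 9.1 pos [ 0.4871 -0.2542  0.0548] rpy [ 3.1414e+00 -1.3000e-03 -2.4030e-01] q [ 0.764  0.372 -0.428  1.833  0.183  0.974  0.018] F [ 1.9 -0.7  2.9] T [-0.02 -0.25 -0.06] gap 0.441
shift cm [-0.02 -0.02 -0.02] turn -39.5
```

move_arm(
  commands=[0, 0, 0, 4, 3, 0, 0, 0, 8, 3, 0, 0, 0, 12, 3, 0, 0, 0, 12, 3],
)

```text
t: 9.55
eef_pos: [0.4883, -0.2519, 0.0548]
tcp_rot: [-3.139, -0.002, -0.45]
contact_force: [6.0, 6.0, 0.8]
finger_gap: 0.438
```

```bash
python3 - <<'E'
from h import *
goto([.487,-.254,.055],.45)
im,d=env.read_camera('wrist');save('w8',(255*(im/255.)**.6).astype(np.uint8))
a=cv2.imread('pics/w7.png')[200:400,150:420];b=cv2.imread('pics/w8.png')[200:400,150:420]
cv2.imwrite('pics/w78.png',np.hstack([a,b]))
E
```

```text
t 9.55 pos [ 0.4883 -0.2519  0.0548] rpy [-3.139e+00 -1.700e-03 -4.496e-01] q [ 0.733  0.367 -0.395  1.835  0.165  0.971 -0.182] F [6.  6.  0.8] T [ 1.35 -1.25 -0.06] gap 0.438
shift cm [-0.03  0.24 -0.03] turn -51.5
```

View pics/w78.png

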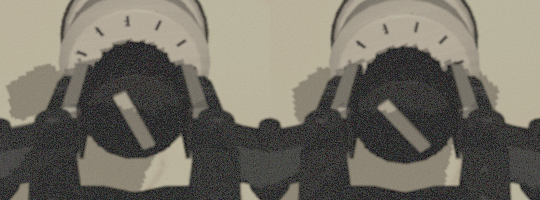

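The key did not turn in world terms (the mark slipped within the grip), which again fits the stop. One more push with a firmer grip will settle it.

move_arm(
  commands=[0, 0, 0, 0, 3, 0, 0, 0, 0, 3, 0, 0, 0, 3, 3, 0, 0, 0, 6, 3, 0, 0, 0, 9, 3],
  force=100,
)

```text
t: 10.1
eef_pos: [0.4877, -0.2536, 0.0549]
tcp_rot: [-3.141, -0.002, -0.605]
contact_force: [3.0, 0.7, 3.8]
finger_gap: 0.431
```

```bash
python3 - <<'E'
from h import *
goto([.487,-.254,.055],.45)
im,d=env.read_camera('wrist');save('w9',(255*(im/255.)**.6).astype(np.uint8)[200:400,150:420])
goto([.487,-.254,.055],.45)
E
```

```text
t 10.1 pos [ 0.4877 -0.2536  0.0549] rpy [-3.1413e+00 -2.0000e-03 -6.0510e-01] q [ 0.711  0.363 -0.368  1.835  0.156  0.969 -0.328] F [3.  0.7 3.8] T [ 0.09 -0.7   2.09] gap 0.431
shift cm [-0.04  0.08 -0.01] turn -60.4
t 10.15 pos [ 0.4877 -0.2536  0.0549] rpy [-3.1414e+00 -2.1000e-03 -6.0760e-01] q [ 0.711  0.363 -0.368  1.836  0.156  0.969 -0.331] F [3.4 0.8 4.6] T [ 0.08 -0.64  1.99] gap 0.431
shift cm [-0.04  0.08 -0.01] turn -60.6
```

View pics/w9.png

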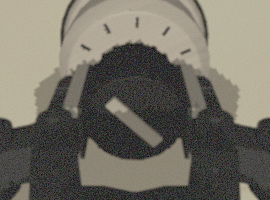

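2 N m of resistance with no further turning confirms the stop. Now I'll release, rise and move toward the bottle.

move_arm(
  commands=[0, 0, 0, -1, 8.5, 0, 0, 0, -1, 8.5, 0, 0, 0, -1, 8.5, 0, 0, -4, -1, 8.5, 0, 0, -9, -1, 8.5, 0, 0, -14, -1, 8.5, 0, 0, -19, -1, 8.5, 0, 0, -20, -1, 8.5],
  force=60,
)

```text
t: 10.95
eef_pos: [0.4883, -0.2548, 0.2605]
tcp_rot: [-3.141, -0.008, -0.589]
contact_force: [-0.7, -0.3, -0.1]
finger_gap: 0.994
```

```bash
python3 - <<'E'
from h import *
goto([.4665,.181,.255],-.33)
im,d=env.read_camera('wrist');save('w10',(255*(im/255.)**.6).astype(np.uint8))
E
```

```text
t 10.95 pos [ 0.4883 -0.2548  0.2605] rpy [-3.1408 -0.0084 -0.5889] q [ 0.744  0.173 -0.39   1.607  0.068  1.367 -0.243] F [-0.7 -0.3 -0.1] T [ 0.02 -0.03 -0.  ] gap 0.994
shift cm [-26.03 -35.03   0.36] turn -14.8
```

View pics/w10.png

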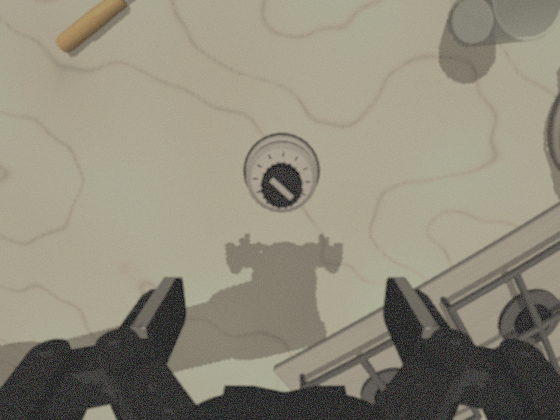

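```bash
python3 - <<'E'
from h import *
import pickle
ci1=pickle.load(open('w1.pkl','rb'))[0]; ci2=env.camera_info('wrist')
def ang(ci,im,n):
    u,v=proj(ci,[.487,-.254,.084]).astype(int);r=22
    g=cv2.cvtColor(im,cv2.COLOR_RGB2GRAY)
    hd=np.array([[np.hypot(*(onplane(ci,x,y,.084)[:2]-[.487,-.254]))<.0165 for x in range(u-r,u+r)] for y in range(v-r,v+r)])
    c=g[v-r:v+r,u-r:u+r]; m=hd&(c>75)
    ys,xs=np.nonzero(m); P=np.array([onplane(ci,x+u-r,y+v-r,.084)[:2] for x,y in zip(xs,ys)])
    p=P-P.mean(0);w,V=np.linalg.eigh(p.T@p);print(n,len(P),P.mean(0),w,np.degrees(np.arctan2(V[1,1],V[0,1])))
ang(ci1,pickle.load(open('w1.pkl','rb'))[1],'w1')
im,_=env.read_camera('wrist');ang(ci2,im,'now')
E
```

```text
w1 229 [ 0.48640214 -0.25446378] [0.00049078 0.0128981 ] 53.0515460355859
now 152 [ 0.48583984 -0.25428578] [0.0003488  0.00851296] 102.60555186996386
```

move_arm(
  commands=[-3, -4, 0, -2, 8.5, -6, -8, 0, -4, 8.5, -9, -12, 0, -6, 8.5, -12, -16, 0, -8, 8.5, -15, -20, 0, -10, 8.5, -18, -24, 0, -12, 8.5, -21, -28, 0, -14, 8.5, -23, -31, 0, -15, 8.5],
)

```text
t: 11.85
eef_pos: [0.4656, 0.1344, 0.2525]
tcp_rot: [3.141, 0.002, -0.323]
contact_force: [0.2, -0.6, -0.9]
finger_gap: 0.997
```

```bash
python3 - <<'E'
from h import *
goto([.4665,.181,.255],-.33)
E
```

```text
t 11.85 pos [0.4656 0.1344 0.2525] rpy [ 3.1408e+00  2.4000e-03 -3.2310e-01] q [ 0.362  0.06  -0.755  1.752  0.041  1.348 -0.724] F [ 0.2 -0.6 -0.9] T [ 0.01  0.03 -0.03] gap 0.997
shift cm [-1.39 -4.45 -0.25] turn 0.4
```

The mark turned 130.5° (2.28 rad), which fits a start of about 0.52 rad and an end at the 2.8 stop. Next, centre over the cap.

move_arm(
  commands=[-0.7, -2.2, 0, 0, 8.5, -1.4, -4.4, 0, 0, 8.5, -1.4, -4.4, 0, 0, 8.5, -1.4, -4.4, 0, 0, 8.5],
)

```text
t: 12.25
eef_pos: [0.4675, 0.1772, 0.2525]
tcp_rot: [3.14, 0.003, -0.326]
contact_force: [0.2, -0.5, -1.1]
finger_gap: 0.997
```

```bash
python3 - <<'E'
from h import *
ci=env.camera_info('wrist');im,d=env.read_camera('wrist')
goto([.4665,.181,.13],-.33)
g=im.astype(int)
r=np.array(proj(ci,[.4665,.181,.161]));print(r)
c=(255*(im/255.)**.6).astype(np.uint8).copy();cv2.circle(c,tuple(r.astype(int)),3,(255,0,0),-1);save('w11',c)
import pickle;pickle.dump((ci,im,d),open('w11.pkl','wb'))
pts=[]
for v in range(int(r[1])-90,int(r[1])+90):
    for u in range(int(r[0])-90,int(r[0])+90):
        if 0<=v<420 and d[v,u]>0:
            p=pt(ci,u,v,d[v,u])
            if .152<p[2]<.175: pts.append(p)
pts=np.array(pts);print(len(pts),pts.mean(0),pts.min(0),pts.max(0))
E
```

```text
t 12.3 pos [0.4679 0.1765 0.2529] rpy [ 3.1402e+00  1.9000e-03 -3.2750e-01] q [ 0.299  0.107 -0.793  1.715  0.078  1.354 -0.835] F [-0.  -1.3 -0.8] T [0.02 0.01 0.  ] gap 0.997
shift cm [-0.25 -0.4  12.29] turn 0.1
[282.73878095 212.09033859]
4039 [0.46787159 0.18141831 0.16079736] [0.44100902 0.1536194  0.15205835] [0.49366995 0.20649849 0.16351246]
```

View pics/w11.png

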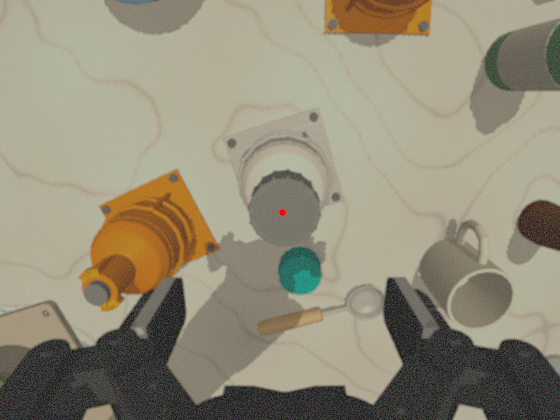

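The wrist view shows the grey cap's top centred at about (284,210), on the white bottle in its steel plate. The teal disc is at (300,270) and an orange look-alike at (130,250). Descending on the grey cap.

move_arm(
  commands=[-0.2, -0.4, 3, 0, 8.5, -0.2, -0.4, 6, 0, 8.5, -0.2, -0.4, 8, 0, 8.5, -0.2, -0.4, 8, 0, 8.5, -0.2, -0.4, 8, 0, 8.5],
)

```text
t: 12.8
eef_pos: [0.4678, 0.1812, 0.1745]
tcp_rot: [3.141, 0.0, -0.328]
contact_force: [0.1, 0.2, 1.5]
finger_gap: 0.996
```

```bash
python3 - <<'E'
from h import *
ci=env.camera_info('wrist');im,d=env.read_camera('wrist')
goto([.4676,.1813,.128],-.33)
r=np.array(proj(ci,[.4676,.1813,.161]));print(r)
c=(255*(im/255.)**.6).astype(np.uint8).copy()
for a in np.arange(0,6.28,.3):
    cv2.circle(c,tuple(proj(ci,[.4676+.025*np.cos(a),.1813+.025*np.sin(a),.161]).astype(int)),1,(255,0,0),-1)
save('w12',c)
E
```

```text
t 12.85 pos [0.4682 0.1816 0.1752] rpy [-3.1412e+00 -8.0000e-04 -3.2790e-01] q [ 0.271  0.178 -0.795  1.821  0.137  1.197 -0.893] F [0.2 0.2 1.3] T [-0.    0.03  0.03] gap 0.992
shift cm [-0.05  0.05  4.72] turn 0.1
[285.58595158 266.9840415 ]
```

View pics/w12.png

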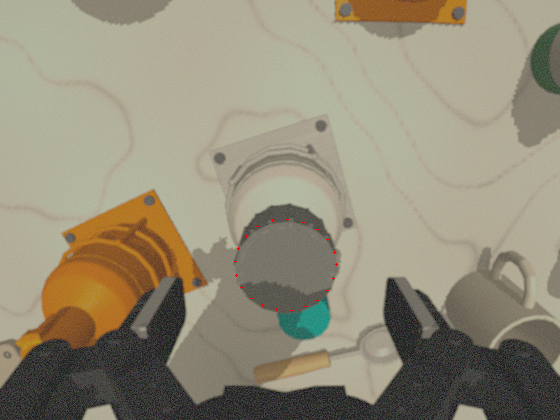

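The projected rim matches the cap outline to about 1 mm. Lowering and gripping.

move_arm(
  commands=[0, 0, 2.5, 0, 8.5, 0, 0, 4.6, 0, 8.5, 0, 0, 4.6, 0, 8.5, 0, 0, 4.6, 0, 4, 0, 0, 4.6, 0, 4, 0, 0, 4.6, 0, 4, 0, 0, 4.6, 0, 4, 0, 0, 4.6, 0, 4],
)

```text
t: 13.65
eef_pos: [0.4684, 0.1823, 0.1292]
tcp_rot: [-3.14, -0.002, -0.327]
contact_force: [2.0, 0.4, 2.9]
finger_gap: 0.576
```

```bash
python3 - <<'E'
from h import *
im,d=env.read_camera('wrist')
goto([.4676,.1813,.122],-.33)
c=(255*(im/255.)**.6).astype(np.uint8)
save('w13',c)
E
```

```text
t 13.7 pos [0.4684 0.1823 0.1291] rpy [-3.1405e+00 -1.7000e-03 -3.2700e-01] q [ 0.25   0.234 -0.786  1.873  0.185  1.107 -0.932] F [2.8 1.1 4.2] T [ 0.13 -0.48  0.02] gap 0.577
shift cm [-0.05  0.12  0.71] turn 0.2
```

View pics/w13.png

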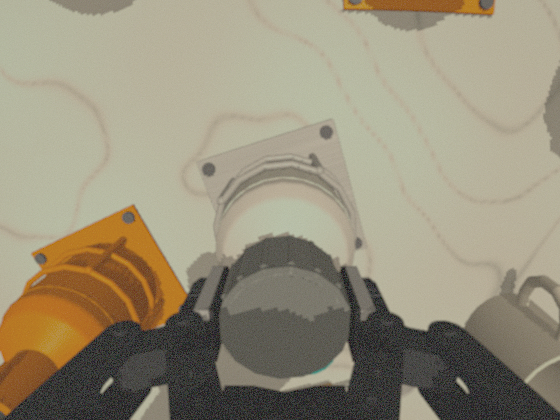

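The cap is held centrally in the jaws. Pressing down.

move_arm(
  commands=[0, 0, 0.3, 0, 4, 0, 0, 0.6, 0, 4, 0, 0, 0.6, 0, 4, 0, 0, 0.6, 0, 4],
)

```text
t: 14.1
eef_pos: [0.4685, 0.1823, 0.1232]
tcp_rot: [-3.141, -0.002, -0.327]
contact_force: [0.3, -0.8, 9.4]
finger_gap: 0.576
```

```bash
python3 - <<'E'
from h import *
goto([.4676,.1813,.122],-.33)
E
```

```text
t 14.1 pos [0.4685 0.1823 0.1232] rpy [-3.1407e+00 -1.7000e-03 -3.2700e-01] q [ 0.247  0.242 -0.784  1.879  0.192  1.095 -0.938] F [ 0.3 -0.8  9.4] T [-0.1  -0.15 -0.02] gap 0.576
shift cm [-0.05  0.12  0.12] turn 0.2
```

The cap is down 5.9 mm at 9.4 N. Turning anticlockwise.

move_arm(
  commands=[0, 0, 0, -5, 4, 0, 0, 0, -10, 4, 0, 0, 0, -15, 4, 0, 0, 0, -20, 4, 0, 0, 0, -25, 4, 0, 0, 0, -30, 4, 0, 0, 0, -35, 4, 0, 0, 0, -40, 4],
)

```text
t: 14.9
eef_pos: [0.4683, 0.1823, 0.1232]
tcp_rot: [3.141, -0.001, 0.375]
contact_force: [-0.4, -0.6, 10.3]
finger_gap: 0.577
```

```bash
python3 - <<'E'
from h import *
goto([.4676,.1813,.122],-.33)
E
```

```text
t 14.9 pos [0.4683 0.1823 0.1232] rpy [ 3.1412e+00 -1.5000e-03  3.7480e-01] q [ 0.332  0.266 -0.885  1.876  0.231  1.104 -0.265] F [-0.4 -0.6 10.3] T [-0.05  0.02 -0.06] gap 0.577
shift cm [-0.1   0.07  0.12] turn 40.4
```

move_arm(
  commands=[0, 0, 0, -6, 4, 0, 0, 0, -12, 4, 0, 0, 0, -18, 4, 0, 0, 0, -24, 4, 0, 0, 0, -30, 4, 0, 0, 0, -36, 4, 0, 0, 0, -42, 4, 0, 0, 0, -42, 4],
)

```text
t: 15.7
eef_pos: [0.4679, 0.1823, 0.1231]
tcp_rot: [3.141, -0.0, 1.108]
contact_force: [-3.4, -2.6, 12.6]
finger_gap: 0.573
```

```bash
python3 - <<'E'
from h import *
im,d=env.read_camera('wrist')
goto([.4676,.1813,.122],-.33)
c=(255*(im/255.)**.6).astype(np.uint8)
save('w14',c)
E
```

```text
t 15.75 pos [0.4679 0.1823 0.1231] rpy [ 3.1411e+00 -2.0000e-04  1.1054e+00] q [ 0.428  0.304 -1.004  1.872  0.285  1.118  0.424] F [-3.5 -1.7 13.3] T [-0.18  0.59  0.05] gap 0.577
shift cm [-0.1   0.02  0.11] turn 82.2
```

View pics/w14.png

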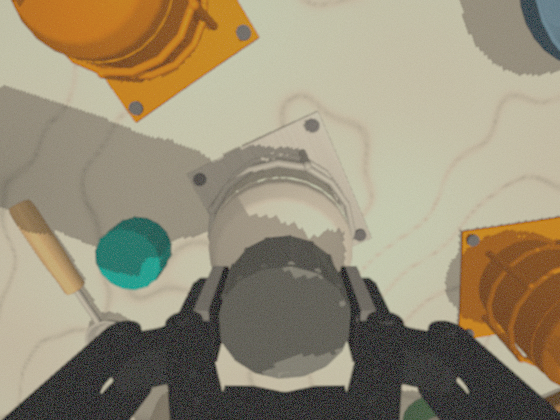

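The tool turned 82° with the cap still seated in the pads. Lifting gently while watching for a pull.

move_arm(
  commands=[0, 0, -0.4, 0, 4, 0, 0, -0.8, 0, 4, 0, 0, -1.2, 0, 4, 0, 0, -1.2, 0, 4],
)

```text
t: 16.15
eef_pos: [0.4675, 0.1819, 0.1343]
tcp_rot: [-3.142, 0.0, 1.104]
contact_force: [0.5, -0.2, 0.4]
finger_gap: 0.57
```

```bash
python3 - <<'E'
from h import *
im,d=env.read_camera('wrist')
goto([.4676,.1813,.21],-.33)
E
```

```text
t 16.2 pos [0.4674 0.1818 0.1341] rpy [-3.1414e+00  6.0000e-04  1.1042e+00] q [ 0.439  0.288 -1.011  1.862  0.268  1.139  0.436] F [ 0.4 -0.  -0.3] T [ 0.02 -0.02  0.01] gap 0.57
shift cm [-0.04  0.04 -7.59] turn 82.2
```

No pull, so the cap is free. Lifting to 8 cm above its seat.

move_arm(
  commands=[0, 0, -1.5, 0, 4, 0, 0, -3, 0, 4, 0, 0, -4.5, 0, 4, 0, 0, -6, 0, 4, 0, 0, -7.5, 0, 4, 0, 0, -7.5, 0, 4, 0, 0, -7.5, 0, 4, 0, 0, -7.5, 0, 4],
)

```text
t: 17.0
eef_pos: [0.4673, 0.1818, 0.2087]
tcp_rot: [-3.141, 0.001, 1.104]
contact_force: [0.3, 0.2, -1.2]
finger_gap: 0.573
```

```bash
python3 - <<'E'
from h import *
import pickle
goto([.4676,.1813,.209],-.33)
im,d=env.read_camera('wrist');im2,d2=env.read_camera('side')
g=lambda c:(255*(c/255.)**.6).astype(np.uint8)
save('w15',np.hstack([cv2.resize(g(im),(400,300)),cv2.resize(g(im2[150:300,180:380]),(400,300))]))
_,im0,_=pickle.load(open('side0.pkl','rb'))
print(env.read_state()['joint_vel'].round(3))
df=np.abs(im2.astype(int)-im0).max(2)>60
save('diff',(df[...,None]*255).astype(np.uint8).repeat(3,2))
E
```

```text
t 17.0 pos [0.4673 0.1818 0.2087] rpy [-3.1410e+00  8.0000e-04  1.1041e+00] q [ 0.493  0.197 -1.044  1.77   0.178  1.277  0.509] F [ 0.3  0.2 -1.2] T [ 0.01  0.03 -0.  ] gap 0.573
shift cm [-0.03  0.05 -0.03] turn 82.2
[-0.001  0.    -0.001 -0.003 -0.     0.     0.001]
```

View pics/w15.png

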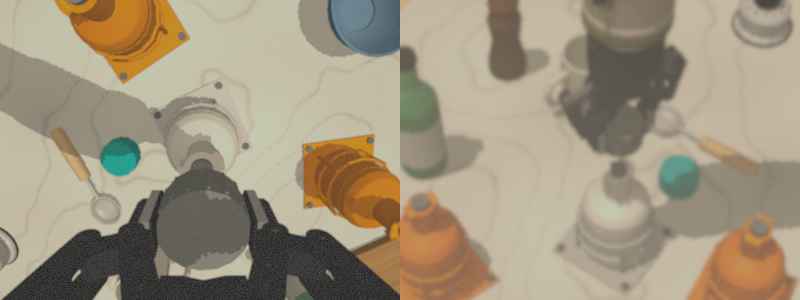

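The wrist view (left) shows the cap upright in the jaws. The side view (right) shows the bare neck at (617,175) with the cap above it, and the bystanders in view standing where they were. Handing in.

```bash
python3 -c "
from plant import env
print(env.hand_in())"
```

```text
the job is handed in; nothing more can be done
None
```

The timer is wound to its stop and the descaler cap is off. I handed the job in at about 17 s of the 59 s allowed, with the cap still held over the open bottle.

- **Timer:** I wound the key clockwise in part turns, with three grasps. On the last grasp it resisted with about 2 N m (the brake needs only 0.16) and would not turn further. The key's mark had turned 130.5° (2.28 rad), so it must have started near 0.52 rad to end at the 2.8 rad stop. I did not see the starting value directly, and I did not measure the key again after leaving the timer.
- **Cap:** I pressed it down 5.9 mm at 9.4 N and turned it 82° anticlockwise. It then lifted with no pull.
- **Final state:** The gripper is still, holding the cap upright about 8 cm above its seat. It is within about 1 mm of where I measured the bottle's axis.
- **Other things on the counter:** The last side picture showed the bare neck, and nothing I could see had moved. I judged that by eye, not by measuring each position.

Two things did not go as expected:
- My first key position was about 3.5 mm off. It showed as an 18 N side force, and I corrected it on the second grasp.
- The release after the first turn also swung the tool about 26° further than I meant. This had no visible effect.

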